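# Set and lock the depth stop on a wooden block

## Robot

A 6-joint arm with a two-finger parallel gripper is mounted at the origin on a cart in front of the work surface, level with it; the furniture and walls round the work are solid. World frame = base frame: x ahead of the robot, y to its left, z up, the work surface at z = 0. Lengths are in m, angles in rad, forces in N, time in s.
With the tool pointing down it reaches from about 0.3 to 0.875 m from the base axis. Payload 6.4 kg.
Tool frame: the origin (TCP) lies on the centre line of the jaws, within the pads' length; the fingertips stand 25 mm ahead of it and the grasp point (between the pads) lies 6 mm ahead of it; z points along the fingers, y is the line along which they close (so a half turn about z gives the same grasp; the last joint's range is limited). The gripper opens to 85 mm and grips with 20 to 120 N. Pads are 22 mm wide; open, the fingers measure 114 mm over their backs; the gripper's body (76 mm by 85 mm) begins 54 mm behind the grasp point. The pads swing forward as they close: fully open they stand 13 mm farther back than shut.
Start: joints at [1.046, 0.181, 1.607, -0, 1.354, -0.206], TCP at [0.18, 0.546, 0.256] pointing down, gripper open.
Joint ranges: [-2.99, 2.99], [-0.89, 2.07], [0.3, 2.58], [-1.14, 4.28], [0, 2.63], [-3.12, 3.12]. Speed limits (rad/s): [2.57, 2.57, 3.01, 3.14, 3.14, 3.14].

## Interface

Orientations are given as a unit quaternion [w, x, y, z].
In Python, from bench import get_obs, camera, hand_in, spot_in gives the robot as it stands.
- The arm moves only by the shell command python3 -m jog 'ROWS'. ROWS is JSON, one flat list of numbers, 7 for each row, row after row: the shift along the tool's x, y, z in m, then the turn, a rotation vector about the tool's x, y, z in rad, then the closure, from 0 (fully open) to 1 (shut). A call has 1 to 20 rows; each row is the pose to reach, as a shift and turn from the pose commanded when the call began, along the tool's axes at that moment; what a row does not reach only later rows make up. A row lasts 1/8 s, in which the tool goes at most 62.5 mm and 10.7 degrees, less where a joint would pass 70% of its speed; a pose out of reach is approached as far as the arm can. A call with a gripper value outside its range is refused whole. The fingers move at their own pace and stop on an object; the grip force is fixed at half the most. Time passes only in rows, so rows that repeat a pose let the fingers close. It gives the time, the measured TCP pose, the force, the opening and the grip force at its end, in the units of the state.
- get_obs(): the state, without advancing time (a new reading comes with each control period).
- camera(name): name is "scene" or "side" or "wrist"; returns a dict with "frame" (400x640x3 uint8, red, green, blue), "mtx" (3x3 intrinsics, pixels), "extrinsics" (4x4, takes a point from camera to world coordinates). Camera axes: x right, y up, looking along -z (the intrinsics and any distortion apply to the point x, -y, -z); pixel columns grow to the right and rows downward; lengths in m; the calibration is good to about 2 mm. A picture is of the moment at which its call begins. There is no depth.
- hand_in(): hands the job in; it is judged then, once.
Trained networks look in a picture, given as the dict that the camera call returned (one of the last four; its "shot" number tells which), for a name from the list of things; names that differ only in an ending like _2 or _b are one class to them, and where a whole thing is asked for, a point or a joint stands for the part that bears it (a point fixed in the world has none). Each returns a list of dicts, best first, with "confidence" (0 to 1); they miss things now and then, are a little off and sometimes report something else, mostly with a low value. They report only what shows in the picture. A call takes as long as a camera call. They do not tell look-alikes from the thing itself.
- spot_in(picture, name): "xyz" ([x, y, z] in m, in world coordinates, good to about 4 mm: the middle of the surface that is visible of it).
The state is a dict: "time_s": time; "q": joint angles; "dq": joint speeds; "joint_efforts": joint torques, N m; "eef_pos": TCP position; "eef_rot": TCP orientation; "wrist_force": force on the tool from outside, world axes, zero at the start; "torque": the same for the moment, N m; "opening": opening from 0.0 (shut) to 1.0 (fully open); "grasp_force": force on a finger pad.
Only numpy, scipy, OpenCV 4.12 (cv2) and the standard library are available. Lean on these libraries where they do the work, as an engineer would, in place of code of your own. Each camera call takes 0.05 s, during which the arm holds its last target. There are 200 camera calls.

## Task

Of the two small depth-stop stands on the bench, use the one with the squared wooden block under its rod. Gently lower its stop rod by the knob until the rod's foot rests on the block, without shifting the block; then lock the rod by swinging that stand's clamp lever fully home, clockwise seen from above, and let go of everything.

Things in the scene. Friction and masses are not known exactly. Their poses are not given: they have to be found in the camera images.
- stand: Fixed grey stand with the wooden block (its twin carries a low rough stone). Origin on the bench under the rod's axis; z up, x away from robot, y left at yaw 0. In mm: base x -48..48, y -82..54, 12 high; column of radius 10 at y -60, 160 high; from it an arm, z 130..155, up to 38 wide, runs to the rod and has an ear to x -47 with the clamp lever.
- wood_block: Loose squared block of bare wood, 60 x 65 x 55 mm high, standing on the stand's base plate (its top 67 mm above the bench) under the stop rod, at most 6 mm off the rod's axis. Origin at the centre of its underside, z up. It stays there.
- depth_stop (a joint): Slide of the vertical steel stop rod, m: 0 is up, grows downward, end 0.070; its foot (18 mm wide, 125 mm - q above the bench) meets the block at q = 0.058. The rod's black round knob (26 mm across, vertical axis, over the stand's origin) reaches from 230 mm - q to 254 mm - q. About 4 N moves it; drag holds it where it is left.
- clamp (a joint): Hinge of the black clamp lever, rad: 0 open, pointing to the stand's -x; grows clockwise from above to 1.4, locked. At a, the lever points along (-cos a, sin a) of the stand from its vertical pivot at x -35, y 0 mm; a 12 mm round bar, its middle 167 mm high at the hub (radius 11) and 181 mm at its end, 56 mm out. 3 N at 40 mm turns it; stays where left.
Not all that is in view belongs to the job. What is shaped like the wood_block but green, orange or yellow is not meant.

How it is judged:
By the outcome, as a careful person would: the job done as asked, in the order asked, and still so for the second after the job is handed in, with the robot touching nothing.
It also fails if it takes over 38 s, if anything falls off the work surface, if the arm or the gripper's body presses on something with over 40 N, if the wrist force passes 120 N, or if a joint passes its speed limit or range.

## Working session

There is one attempt and no reset: what is moved stays moved. The work goes in short steps, Python scripts to look and compute and a shell command to move; the robot and the scene stay as the last step left them, time stands still between calls to the robot, and variables do not carry over. Pictures are saved under pics/ and viewed, at most 10 in all, crops included, and the job is handed in when it is done.

```bash
mkdir -p pics; ls; python3 - <<'E'
from bench import *
import cv2,numpy as np
o=get_obs();print(o)
for n in("scene","side"):
    c=camera(n);cv2.imwrite(f"pics/{n}1.png",c["frame"][:,:,::-1])
    print(n,c["mtx"].tolist(),np.round(c["extrinsics"],4).tolist(),[k for k in c])
    for t in("stand","wood_block","depth_stop","clamp"):
        for d in spot_in(c,t):
            print(t,np.round(d["xyz"],3),round(d["confidence"],2))
E
```

```text
pics
{'time_s': 0.0, 'q': array([ 1.04567143e+00,  1.81560355e-01,  1.60804483e+00, -4.32961300e-06,
        1.35375950e+00, -2.06312766e-01]), 'dq': array([-0.0005933 ,  0.00072096,  0.00096322,  0.0004229 ,  0.00145962,
       -0.0004919 ]), 'joint_efforts': array([-6.38954825e-04, -4.44874692e+01, -3.51340306e+01, -3.27226935e-04,
        9.11786046e-03, -5.78059030e-06]), 'eef_pos': array([0.17995407, 0.54557064, 0.25535544]), 'eef_rot': array([-3.14883522e-04,  1.58731304e-01,  9.87321421e-01, -8.28176147e-04]), 'wrist_force': array([ 0.4742471 ,  0.85962315, -0.20827558]), 'torque': array([-0.01667971, -0.04058438,  0.02350861]), 'grasp_force': 0.0, 'opening': 0.9991711319981381}
scene [[396.0146786863652, 0.0, 323.83389757798807], [0.0, 396.0146786863652, 201.6050731915894], [0.0, 0.0, 1.0]] [[-0.7403, 0.5439, -0.395, 0.1156], [-0.6722, -0.5955, 0.4399, 0.3468], [0.004, 0.5912, 0.8065, 0.8091], [0.0, 0.0, 0.0, 1.0]] ['frame', 'mtx', 'extrinsics', 'shot']
stand [ 0.524 -0.09   0.144] 0.58
wood_block [ 0.377 -0.019  0.052] 0.86
wood_block [ 0.369 -0.256  0.055] 0.81
wood_block [ 0.518 -0.081  0.066] 0.76
wood_block [ 0.376 -0.136  0.055] 0.69
depth_stop [ 0.528 -0.091  0.222] 0.75
clamp [ 0.489 -0.093  0.176] 0.61
side [[365.10065167053284, 0.0, 313.9034496415486], [0.0, 365.10065167053284, 201.09711686346608], [0.0, 0.0, 1.0]] [[-0.9881, -0.1328, 0.0774, 0.5112], [0.1533, -0.8143, 0.5598, 0.4329], [-0.0113, 0.565, 0.825, 0.8319], [0.0, 0.0, 0.0, 1.0]] ['frame', 'mtx', 'extrinsics', 'shot']
stand [ 0.531 -0.086  0.142] 0.8
wood_block [ 0.378 -0.248  0.053] 0.7
wood_block [ 0.39  -0.131  0.056] 0.59
wood_block [ 0.529 -0.072  0.065] 0.55
depth_stop [ 0.536 -0.088  0.22 ] 0.76
clamp [ 0.485 -0.091  0.175] 0.77
```

View pics/scene1.png

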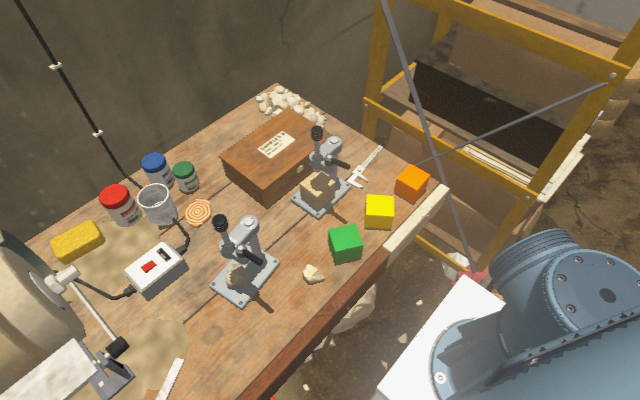

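View pics/side1.png

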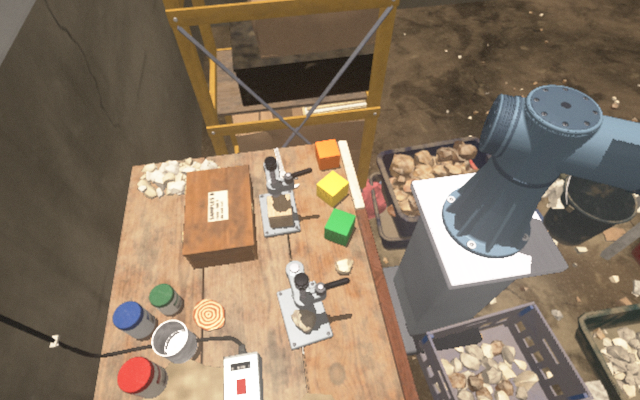

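Scene: there are two stands, one at (320,180) with a squared tan block at (318,188), and its twin at (245,262) with a rough stone at (238,275). The first fits. Green (345,243), yellow (380,210) and orange (411,183) cubes are decoys. I'll confirm this in a crop.

```bash
python3 - <<'E'
import cv2,numpy as np
a=cv2.imread("pics/scene1.png")[115:225,280:370];b=cv2.imread("pics/side1.png")[145:245,245:335]
a=cv2.resize(a,None,fx=4.4,fy=4.4,interpolation=cv2.INTER_CUBIC);b=cv2.resize(b,None,fx=4.4,fy=4.4,interpolation=cv2.INTER_CUBIC)
b=cv2.copyMakeBorder(b,0,a.shape[0]-b.shape[0],0,0,cv2.BORDER_CONSTANT)
cv2.imwrite("pics/crop1.png",np.hstack([a,b]))
E
```

```text
(no output)
```

View pics/crop1.png

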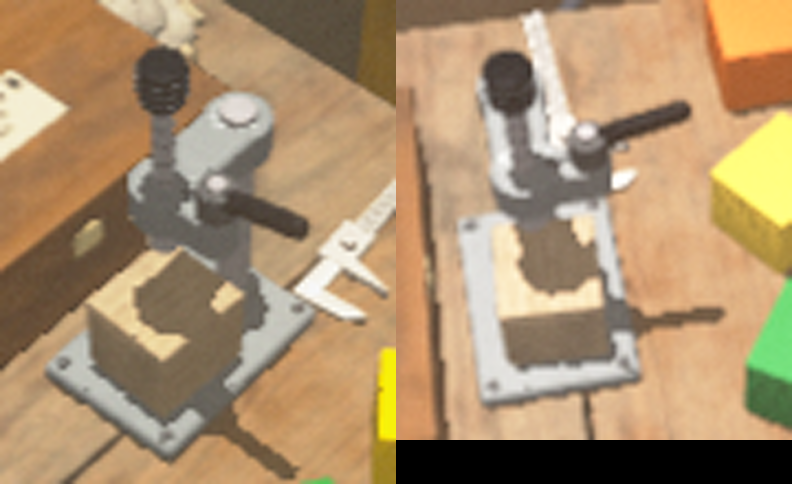

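The crop confirms it: a squared bare-wood block under the rod of the stand at scene (320,180). Next I'll fit that stand's pose from the features in both crops.

```bash
cat > fit.py <<'E'
import numpy as np
def proj(c,p):
    m,e=c; p=np.atleast_2d(p); q=(p-e[:3,3])@e[:3,:3]; q=q*[1,-1,-1]
    u=q@m.T; return u[:,:2]/u[:,2:]
E
python3 - <<'E'
from bench import *
from fit import proj
import numpy as np
from scipy.optimize import least_squares
C={n:(np.array(c["mtx"]),np.array(c["extrinsics"])) for n in("scene","side") for c in[camera(n)]}
P=dict(k=(0,0,.242),t=(-.090,0,.182),bl=(.048,.054,.012),br=(-.048,.054,.012),tl=(.048,-.082,.012),tr=(-.048,-.082,.012),h=(-.035,0,.178))
S={"scene":dict(k=(161,80),t=(304,225),br=(165,457),bl=(47,370),tr=(312,312),h=(215,185)),
"side":dict(k=(113,80),t=(290,110),bl=(88,402),br=(242,378),tl=(64,222),h=(191,133))}
O={"scene":(280,115),"side":(245,145)}
def res(v,full=False):
    r=[]
    for n in S:
        for k,uv in S[n].items():
            x,y,z=P[k];c,s=np.cos(v[2]),np.sin(v[2])
            # per-camera pixel offset not modelled
            d=proj(C[n],[v[0]+c*x-s*y,v[1]+s*x+c*y,z+(v[3] if k=='k' else 0)])[0]-(np.array(uv)/4.4+O[n])
            if full:print(n,k,np.round(d,1))
            r+=list(d)
    return r
s=least_squares(res,[.53,-.09,0,0],loss="soft_l1");print(s.x);res(s.x,True)
E
```

```text
[ 0.53155758 -0.09072048  0.04399179 -0.01482418]
scene k [-0.5 -0. ]
scene t [0.  2.2]
scene br [0.3 0.4]
scene bl [-2.1 -0.3]
scene tr [ 1.  -0.4]
scene h [-0.1  0.1]
side k [0. 0.]
side t [ 0.9 -0.2]
side bl [-1.   0.4]
side br [ 0.9 -0.7]
side tl [-1.5 -1.1]
side h [-0.2 -0.4]
```

```bash
python3 -m jog '[0,0,-0.05,0,0,0,1, -0.03,-0.03,-0.10,0,0,0,1, -0.07,-0.065,-0.11,0,0,0,1, -0.11,-0.10,-0.11,0,0,-0.03,1, -0.15,-0.14,-0.11,0,0,-0.06,1, -0.19,-0.176,-0.11,0,0,-0.09,1, -0.23,-0.213,-0.11,0,0,-0.12,1, -0.27,-0.25,-0.11,0,0,-0.15,1, -0.31,-0.287,-0.11,0,0,-0.18,1, -0.35,-0.324,-0.11,0,0,-0.21,1, -0.39,-0.361,-0.11,0,0,-0.24,1, -0.43,-0.398,-0.11,0,0,-0.27,1, -0.46,-0.426,-0.11,0,0,-0.30,1, -0.49,-0.454,-0.10,0,0,-0.33,1, -0.515,-0.477,-0.09,0,0,-0.35,1, -0.53,-0.49,-0.08,0,0,-0.363,1, -0.5333,-0.494,-0.07,0,0,-0.363,1, -0.5333,-0.494,-0.06,0,0,-0.363,1, -0.5333,-0.494,-0.06,0,0,-0.363,1, -0.5333,-0.494,-0.06,0,0,-0.363,1]'
python3 - <<'E'
from bench import *
import cv2,numpy as np
o=get_obs();print(o["eef_pos"],o["eef_rot"],o["wrist_force"],o["q"])
f=[]
for n,(x,y) in dict(scene=(260,60),side=(210,100)).items():
    c=camera(n);f.append(cv2.resize(c["frame"][y:y+150,x:x+130,::-1],None,fx=3,fy=3,interpolation=cv2.INTER_CUBIC))
cv2.imwrite("pics/c2.png",np.hstack(f))
E
```

```text
time_s: 3.1
eef_pos: [0.5318, -0.0895, 0.3168]
eef_rot: [0.0, -0.023, 1.0, -0.0]
wrist_force: [-0.2, -0.0, 0.1]
opening: -0.001
grasp_force: 0.0
[ 0.53179448 -0.08945202  0.31682404] [ 3.85298259e-04 -2.26244854e-02  9.99743952e-01 -1.19850056e-04] [-0.15421872 -0.00035851  0.10155897] [-3.86917500e-01  5.40005946e-02  1.62435261e+00  8.74801573e-05
  1.46243714e+00 -2.00297609e+00]
```

View pics/c2.png

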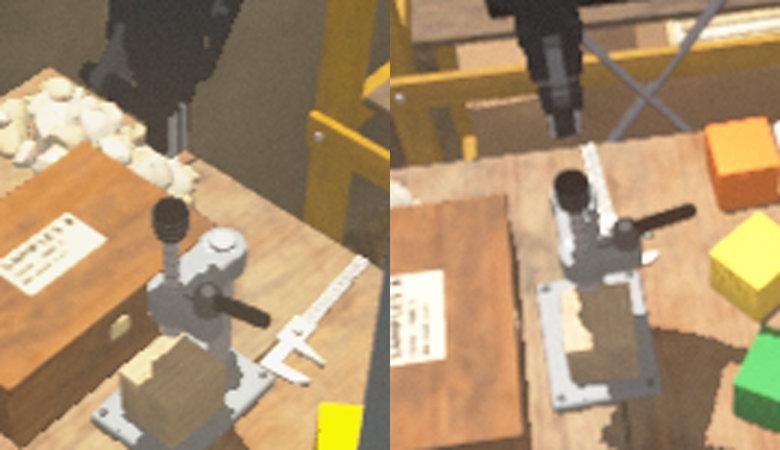

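The closed fingertips are above the knob: scene crop tips at (178,150) with the knob at (171,218), side crop tips at (565,130) with the knob at (571,190). Next I'll descend onto it slowly.

```bash
python3 -m jog '[0,0.001,0.008,0,0,0,1, 0,0.001,0.016,0,0,0,1, 0,0.001,0.024,0,0,0,1, 0,0.001,0.032,0,0,0,1, 0,0.001,0.037,0,0,0,1, 0,0.001,0.041,0,0,0,1, 0,0.001,0.045,0,0,0,1, 0,0.001,0.048,0,0,0,1, 0,0.001,0.051,0,0,0,1, 0,0.001,0.054,0,0,0,1, 0,0.001,0.057,0,0,0,1, 0,0.001,0.060,0,0,0,1]'
```

```text
time_s: 4.7
eef_pos: [0.5318, -0.0892, 0.2566]
eef_rot: [0.0, -0.022, 1.0, -0.0]
wrist_force: [-1.7, -0.4, 3.1]
opening: 0.001
grasp_force: 1.5
```

```bash
python3 -m jog '[0,0,0.003,0,0,0,1, 0,0,0.006,0,0,0,1, 0,0,0.009,0,0,0,1, 0,0,0.012,0,0,0,1, 0,0,0.015,0,0,0,1, 0,0,0.018,0,0,0,1, 0,0,0.021,0,0,0,1, 0,0,0.024,0,0,0,1, 0,0,0.026,0,0,0,1, 0,0,0.028,0,0,0,1]'
```

```text
time_s: 5.95
eef_pos: [0.5318, -0.0892, 0.2282]
eef_rot: [0.0, -0.022, 1.0, -0.0]
wrist_force: [-0.8, -0.3, 2.7]
opening: 0.002
grasp_force: 1.5
```

```bash
python3 -m jog '[0,0,0.001,0,0,0,1, 0,0,0.002,0,0,0,1, 0,0,0.003,0,0,0,1, 0,0,0.004,0,0,0,1]'; python3 -m jog '[0,0,0.0005,0,0,0,1, 0,0,0.001,0,0,0,1]';
```

```text
time_s: 6.45
eef_pos: [0.5318, -0.0892, 0.2243]
eef_rot: [0.0, -0.022, 1.0, -0.0]
wrist_force: [-0.4, -0.0, 2.0]
opening: -0.001
grasp_force: 1.4
time_s: 6.7
eef_pos: [0.5318, -0.0892, 0.2233]
eef_rot: [0.0, -0.022, 1.0, -0.0]
wrist_force: [0.1, 1.3, 3.4]
opening: 0.002
grasp_force: 1.4
```

```bash
python3 -m jog '[0,0,0.0005,0,0,0,1, 0,0,0.001,0,0,0,1]'
```

```text
time_s: 6.95
eef_pos: [0.5318, -0.0892, 0.2223]
eef_rot: [0.0, -0.022, 1.0, -0.0]
wrist_force: [0.3, -0.0, 3.9]
opening: 0.003
grasp_force: 1.4
```

```bash
python3 -m jog '[0,0,0.0005,0,0,0,1, 0,0,0.001,0,0,0,1]'
```

```text
time_s: 7.2
eef_pos: [0.5318, -0.0892, 0.2213]
eef_rot: [0.0, -0.022, 1.0, -0.0]
wrist_force: [1.1, 0.2, 1.5]
opening: 0.0
grasp_force: 1.4
```

```bash
python3 -m jog '[0,0,0.0005,0,0,0,1]'
```

```text
time_s: 7.32
eef_pos: [0.5318, -0.0892, 0.221]
eef_rot: [0.0, -0.022, 1.0, -0.0]
wrist_force: [-0.1, -0.2, 6.7]
opening: -0.002
grasp_force: 3.4
```

```bash
python3 -m jog '[0,0,0.0005,0,0,0,1]'
```

```text
time_s: 7.45
eef_pos: [0.5318, -0.0892, 0.221]
eef_rot: [0.0, -0.022, 1.0, -0.0]
wrist_force: [-2.9, 1.3, 10.0]
opening: 0.001
grasp_force: 4.9
```

Contact: the force rises from about 3 N to 10 N while z stalls at 0.221, which is the expected height. Now I'll lift off and go beside the lever.

```bash
python3 -m jog '[0,0,-0.005,0,0,0,1, 0,0,-0.02,0,0,0,1, 0,0,-0.03,0,0,0,1, 0.03,-0.014,-0.03,0,0,0,1, 0.06,-0.028,-0.03,0,0,0,1, 0.075,-0.036,-0.03,0,0,0,1, 0.075,-0.036,-0.03,0,0,0,1, 0.075,-0.036,-0.01,0,0,0,1, 0.075,-0.036,0.01,0,0,0,1, 0.075,-0.036,0.03,0,0,0,1, 0.075,-0.036,0.03,0,0,0,1]'
python3 - <<'E'
from bench import *
import cv2,numpy as np
f=[]
for n,(x,y) in dict(scene=(260,60),side=(210,100)).items():
    c=camera(n);f.append(cv2.resize(c["frame"][y:y+150,x:x+130,::-1],None,fx=3,fy=3,interpolation=cv2.INTER_CUBIC))
cv2.imwrite("pics/c3.png",np.hstack(f))
E
```

```text
time_s: 8.82
eef_pos: [0.4582, -0.1277, 0.189]
eef_rot: [-0.001, -0.022, 1.0, 0.001]
wrist_force: [0.2, -0.7, -0.3]
opening: -0.002
grasp_force: 0.0
```

View pics/c3.png

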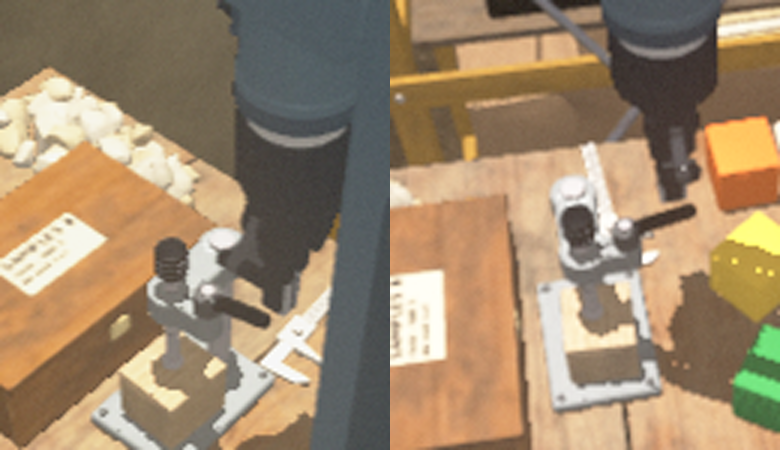

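The foot rests on the block (scene crop 172,365) and the block hasn't moved. The fingers are on the -y side of the lever: side crop tips at (672,190), bar at (665,215). Sweeping the lever now.

```bash
python3 -m jog '[0,0.008,0,0,0,0,1, 0,0.0125,0,0,0,0,1, 0.003,0.0195,0,0,0,0,1, 0.0055,0.026,0,0,0,0,1, 0.006,0.031,0,0,0,0,1, 0.006,0.0365,0,0,0,0,1, 0.0055,0.041,0,0,0,0,1, 0.005,0.0455,0,0,0,0,1, 0.0035,0.0495,0,0,0,0,1, 0.002,0.0535,0,0,0,0,1, 0,0.057,0,0,0,0,1, -0.002,0.06,0,0,0,0,1, -0.005,0.064,0,0,0,0,1, -0.008,0.0675,0,0,0,0,1, -0.010,0.07,0,0,0,0,1]'
```

```text
time_s: 10.8
eef_pos: [0.4654, -0.0578, 0.1902]
eef_rot: [-0.0, -0.022, 1.0, 0.0]
wrist_force: [-2.5, -1.8, -0.1]
opening: 0.004
grasp_force: 1.1
```

```bash
python3 -m jog '[-0.002,0.001,0,0,0,0,1, -0.004,0.0025,0,0,0,0,1]'
```

```text
time_s: 11.05
eef_pos: [0.4692, -0.0552, 0.1902]
eef_rot: [-0.0, -0.022, 1.0, 0.0]
wrist_force: [-2.0, -1.6, -0.3]
opening: -0.0
grasp_force: 1.1
```

```bash
python3 -m jog '[-0.001,0,0,0,0,0,1, -0.002,0,0,0,0,0,1, -0.003,0,0,0,0,0,1]'
```

```text
time_s: 11.42
eef_pos: [0.4719, -0.0547, 0.1901]
eef_rot: [-0.0, -0.022, 1.0, 0.001]
wrist_force: [-4.1, 3.8, 1.3]
opening: -0.002
grasp_force: 1.7
```

```bash
python3 -m jog '[-0.001,0,0,0,0,0,1, -0.002,0,0,0,0,0,1]'
```

```text
time_s: 11.68
eef_pos: [0.4736, -0.0549, 0.19]
eef_rot: [-0.001, -0.022, 1.0, 0.0]
wrist_force: [-7.9, 3.0, 2.0]
opening: -0.001
grasp_force: 3.3
```

```bash
python3 -m jog '[-0.001,0,0,0,0,0,1, -0.002,0,0,0,0,0,1]'
```

```text
time_s: 11.92
eef_pos: [0.4742, -0.0546, 0.1898]
eef_rot: [-0.003, -0.022, 1.0, 0.001]
wrist_force: [-13.5, 2.5, 6.9]
opening: 0.003
grasp_force: 6.7
```

```bash
python3 -m jog '[-0.001,0,0,0,0,0,1, -0.001,0,0,0,0,0,1]'; python3 -m jog '[0.005,0,0,0,0,0,1, 0.03,0,0,0,0,0,1, 0.06,0,-0.02,0,0,0,1, 0.08,0.04,-0.08,0,0,0,1, 0.08,0.09,-0.12,0,0,0,1, 0.08,0.14,-0.14,0,0,0,1, 0.08,0.19,-0.14,0,0,0,1, 0.08,0.24,-0.14,0,0,0,1, 0.08,0.24,-0.14,0,0,0,1, 0.08,0.24,-0.14,0,0,0,1]'
python3 - <<'E'
from bench import *
import cv2,numpy as np
f=[]
for n,(x,y) in dict(scene=(280,115),side=(245,145)).items():
    c=camera(n);f.append(cv2.resize(c["frame"][y:y+110,x:x+90,::-1],None,fx=4.4,fy=4.4,interpolation=cv2.INTER_CUBIC))
cv2.imwrite("pics/c4.png",np.hstack(f))
E
```

```text
time_s: 12.18
eef_pos: [0.4744, -0.0546, 0.1897]
eef_rot: [-0.004, -0.022, 1.0, 0.001]
wrist_force: [-15.9, 3.4, 8.6]
opening: 0.0
grasp_force: 7.8
time_s: 13.42
eef_pos: [0.3872, 0.181, 0.3305]
eef_rot: [0.001, -0.022, 1.0, -0.0]
wrist_force: [-0.2, -0.4, 0.6]
opening: 0.0
grasp_force: 0.0
```

View pics/c4.png

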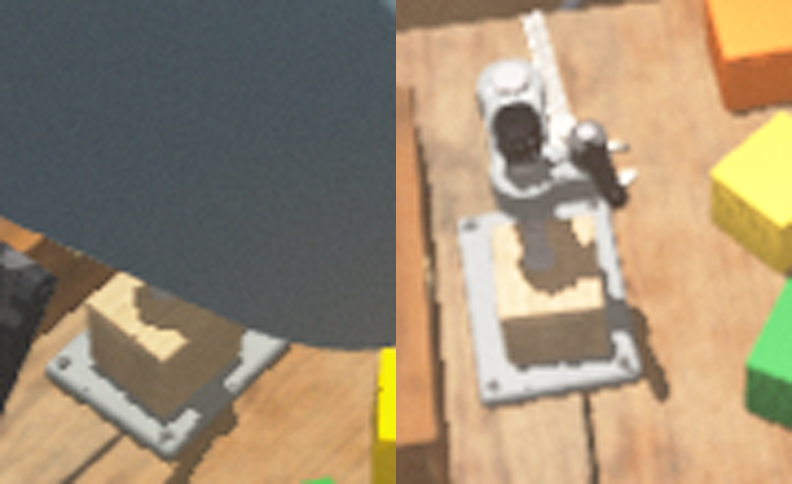

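The side crop shows the lever swung to the +y side with its tip at about (617,197), and the block is in the same place as before. I'll check the lever angle numerically.

```bash
python3 - <<'E'
from bench import *
from fit import proj
import numpy as np
d=camera("side");c=(np.array(d["mtx"]),np.array(d["extrinsics"]))
y0=.044
for a in(0,1.0,1.2,1.3,1.4):
    x,y=-.035-.055*np.cos(a),.055*np.sin(a)
    p=[.5316+np.cos(y0)*x-np.sin(y0)*y,-.0907+np.sin(y0)*x+np.cos(y0)*y,.181]
    print(a,(proj(c,p)[0]-[245,145])*4.4+[396,0])
E
```

```text
0 [689.88888659 110.57489613]
1.0 [658.42986082 188.45263607]
1.2 [641.06015092 199.48995854]
1.3 [631.41499854 203.95502708]
1.4 [621.26418523 207.64399485]
```

```bash
python3 -c "
from bench import *
print(hand_in())"
```

```text
the job is handed in; nothing more can be done
None
```

I lowered the rod onto the wooden block until it made contact, swung that stand's clamp lever to its stop, moved the arm clear and handed the job in at about 13.5 s; the block looks unmoved and the lever locked (about 1.4 rad) in the side camera, but no verdict came back.

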